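# Hang the chocolate mallet on the crowded rack

### The arm

A 6-joint arm with a two-finger parallel gripper is mounted at the origin on the work surface. World frame = base frame: x ahead of the robot, y to its left, z up, the work surface at z = 0. Lengths are in mm, angles in rad, forces in N, time in s.
With the tool pointing down it reaches from about 375 to 900 mm from the base axis. Payload 3.1 kg.
Tool frame: the origin (TCP) lies between the finger pads; the fingertips stand env.nose_length ahead of it and the grasp point (between the pads) lies 5 mm behind it (env.nose_length is the distance from the TCP to the fingertips, in mm); y points along the fingers, x is the direction in which the jaws open and shut, and the axes are right-handed (so a half turn about y gives the same grasp; the last joint's range is limited). The gripper opens to 87 mm and grips with 3 to 60 N. Pads are 19 mm wide; open, the fingers measure 117 mm over their backs; the gripper's body (75 mm by 190 mm) begins 51 mm behind the grasp point.
Start: joints at [-1.528, 0.527, 1.433, -0, 1.181, -0.178], TCP at [136.907, -609.798, 236.548] pointing down, gripper open.
Joint ranges: [-3.08, 3.08], [-0.75, 2.2], [0.22, 2.44], [-1.43, 4.57], [0, 2.65], [-2.85, 2.85]. Speed limits (rad/s): [2.79, 2.79, 3.14, 3.14, 3.14, 3.14].

### API

Orientations are given as a unit quaternion [x, y, z, w].
In Python, from station import env, cams, finish_job, spotter gives the robot as it stands. The module is installed in compiled form; this text tells all that it offers.
- The arm moves only by the tool drive_tool, never from a script. Its argument "plan" is a list of rows, each a list of 5 numbers: the shift along the tool's x, y, z in m, then the turn about the tool's y in degrees, then the opening in per cent of the stroke, from 0 (shut) to 100 (fully open). A call has 1 to 20 rows; each row is the pose to reach, as a shift and turn from the pose commanded when the call began, along the tool's axes at that moment; what a row does not reach only later rows make up. A row lasts 1/10 s, in which the tool goes at most 50 mm and 8.59 degrees, less where a joint would pass 70% of its speed; a pose out of reach is approached as far as the arm can. A call with a gripper value outside its range is refused whole. The fingers move at their own pace and stop on an object; "newtons" is the grip in N (left out, the last holds). Time passes only in rows, so rows that repeat a pose let the fingers close. It gives the time, the measured TCP pose, the force and the opening at its end, in the units of the state.
- env.get_obs(): the state, without advancing time (a new reading comes with each control period).
- cams.snapshot(name): name is "scene" or "top"; returns the picture (480x640x3 uint8, red, green, blue); there is no depth.
- cams.get_calibration(name): a dict with "K" (3x3 intrinsics, pixels), "rvec" (rotation vector, rad) and "tvec" (3), from world to camera coordinates, as OpenCV has them. Camera axes: x right, y down, z forward; pixel columns grow to the right and rows downward; lengths in mm; the calibration is good to about 2 mm. A picture is of the moment at which its call begins. get_calibration takes no time and is no camera call.
- finish_job(): hands the job in, once; it reports no verdict.
Trained networks look in the newest picture that a camera, given by its name, has taken for a name from the list of things; names that differ only in an ending like _2 or _b are one class to them, and where a whole thing is asked for, a point or a joint stands for the part that bears it (a point fixed in the world has none). Each returns a list of dicts, best first, with "p" (0 to 1); they miss things now and then, are a little off and sometimes report something else, mostly with a low value. They report only what shows in the picture. A call takes as long as a camera call.
- spotter.search_frame(camera, thing): "bbox" ([left, top, right, bottom] in pixels, round what is visible of it).
- spotter.tip_of(camera, thing): "at" ([column, row] in pixels: a listed point, or the origin of a listed thing).
The state is a dict: "clock": time; "joint_pos": joint angles; "dq": joint speeds; "joint_torque": joint torques, N m; "ee_pos": TCP position; "eef_rot": TCP orientation; "wrist_force": force on the tool from outside, world axes, zero at the start; "wrist_torque": the same for the moment, N m; "opening": finger opening in mm.
Only numpy, scipy, OpenCV 4.12 (cv2) and the standard library are available. Lean on these libraries where they do the work, as an engineer would, in place of code of your own. Each camera call takes 0.05 s, during which the arm holds its last target.

### The job

Take the white and blue mallet out of its drying stand and hang it by its head on the empty middle double hook of the rack, handle down between the two prongs, head resting across both of them, then slid all the way back against the hook's stop bar and let go. Feel your way in gently, because the middle hook slides along its rail and may sit a little left or right of centre: do not force the mallet against the rack, and do not knock the two tools hanging beside it, the ring cutter or the stack of discs.

Things in the scene. Friction and masses are not known exactly. Their poses are not given: they have to be found in the camera images.
- mallet: Breaking mallet, upright in the stand. White head with blue ends: 26 mm thick (own x), 64 long (y), 40 high (z, up); flat-sided handle, 16 (x) x 18 (y), goes 108 mm straight down from the middle of the underside. Origin: centre of the head's underside, where the handle begins. 0.18 to 0.36 kg, mostly head. Grip the head from above across its 26 mm. Looks the same after a half turn.
- stand: White drying stand, fixed, 120 x 120 mm; top plate at 120 mm with a 26 mm square hole through which the mallet's handle hangs, the head resting on the plate. Origin: centre of its foot on the table, z up. The handle clears the plate once the mallet is 110 mm higher.
- rack: Tool rack, fixed, 350 mm wide: foot plate, two posts (202 mm high, at y = +-156 mm), rail along own y at 186 mm. Origin: on the table below the rail's middle, z up. Three equal double hooks point along own -x, to the robot: the outer two, fixed at y = +-80 mm, are occupied; the middle one is empty and slides stiffly on the rail (80 N). Do not press the mallet on the rack with over 25 N.
- hook_seat (a point): Fixed to the rack, its axes, at x -65, y 0, z 190 mm: where the mallet's origin rests when home (handle on stop bar, head on prongs) if the middle hook is central. But that hook sits anywhere up to 16 mm to either side along y; this is not measured: find it by touch or sight. Same x and z always. The handle has 2 mm play each way between the prongs.
- hook_tips (a point): Fixed to the rack, its axes, at x -115, y 0, z 200 mm: midway between the prong tips if the middle hook is central. A hook: black clamp block on the rail (front face x -13, 44 mm wide, top 202 mm) and two level steel prongs, 8 mm thick, 22 mm clear between them, tops at 190 mm, square tips (x -111 to -119) rise to 200 mm; a stop bar joins the prongs, front face x -57, top 190 mm.
- scraper: Steel scraper with green handle and collar, loose, hangs on one of the two outer hooks (which one varies). Origin: middle of the underside of its collar (34 x 38 mm, 16 mm high), at the level of the prongs' tops; handle and a 56 mm wide blade hang 113 mm down. Leave alone.
- spatula: Red spatula, loose, hangs on the other outer hook. Origin: middle of the underside of its collar (34 x 38 mm, 16 mm high); handle and a 44 mm wide blade hang 114 mm down. Leave alone.
- cutter: Loose steel ring cutter, diameter 76 mm, 35 mm high, lies on the table. Origin: centre of its underside. Leave alone.
- discs: Loose stack of ivory discs, diameter 66 mm, 30 mm high, on the table. Origin: centre of its underside. Leave alone.

How it is judged (in metres and radians):
On the way, in this order (a step that is already met when the one before it is completed fails the run):
1. the mallet is lifted clear out of the drying stand (z of mallet in the frame of stand above 0.23 m), for 0.1 s.
2. the mallet's head rests on the empty hook's prongs, behind their upturned tips (y of mallet in the frame of hook_seat between -0.021 and 0.021 m and z of mallet in the frame of hook_seat between -0.004 and 0.004 m and x of mallet in the frame of hook_seat between -0.04 and 0.004 m), for 0.2 s.
At the end, for the whole second after the job is handed in: Mallet let go, still, upright (0.1 rad), head along the rail (0.2 rad) and resting on the middle hook (height within 4 mm, 21 mm sideways of centre), back against the stop bar within 4 mm; scraper and spatula within 12 mm, cutter and discs within 15 mm of their start (y of mallet in the frame of hook_seat between -0.021 and 0.021 m and z of mallet in the frame of hook_seat between -0.004 and 0.004 m and x of mallet in the frame of hook_seat between -0.004 and 0.004 m and angle between mallet's own z axis and vertical below 0.1 rad and angle between the y axis of mallet and the y axis of rack, either way round below 0.2 rad and linear speed of mallet below 0.02 m/s and contact force between mallet and rack above 0.5 N and distance of each of scraper, spatula from where it was at the start of the episode below 0.012 m and distance of each of cutter, discs from where it was at the start of the episode below 0.015 m); the robot touches nothing.
It fails at once if the mallet is pressed against the rack with more than 25 N (contact force between mallet and rack above 25 N).
It fails at once if the scraper is knocked more than 12 mm from its place (distance of scraper from where it was at the start of the episode above 0.012 m).
It fails at once if the spatula is knocked more than 12 mm from its place (distance of spatula from where it was at the start of the episode above 0.012 m).
It fails at once if the cutter is knocked more than 15 mm from its place (distance of cutter from where it was at the start of the episode above 0.015 m).
It fails at once if the discs is knocked more than 15 mm from its place (distance of discs from where it was at the start of the episode above 0.015 m).
It also fails if it takes over 67 s, if anything falls off the work surface, if the arm or the gripper's body presses on something with over 40 N, if the wrist force passes 120 N, or if a joint passes its speed limit or range.

## Working session

There is one attempt and no reset: what is moved stays moved. The work goes in short steps, Python scripts to look and compute and a tool call to move; the robot and the scene stay as the last step left them, time stands still between calls to the robot, and variables do not carry over. Pictures are saved under pics/ and viewed, and the job is handed in when it is done.

Besides the shell and the picture viewer there is one more tool, called as name(argument=value, ...) on one line, values as JSON. drive_tool: Moves the arm, as the interface text tells. Its arguments: {"type":"object","properties":{"plan":{"type":"array","items":{"type":"array","items":{"type":"number"}}},"newtons":{"type":"number"}},"required":["plan"]}

```bash
mkdir -p pics; cat > h.py <<'E'
from station import env,cams,spotter,finish_job
import numpy as np,cv2
def snap(n,f,crop=None,s=1):
    im=cams.snapshot(n)
    o=im[...,::-1]
    if crop: o=o[crop[1]:crop[3],crop[0]:crop[2]]
    if s!=1:o=cv2.resize(o,None,fx=s,fy=s,interpolation=cv2.INTER_CUBIC)
    cv2.imwrite('pics/'+f,o); return im
def cal(n):
    c=cams.get_calibration(n);K=np.array(c['K'],float);R=cv2.Rodrigues(np.array(c['rvec'],float))[0];t=np.array(c['tvec'],float).ravel();return K,R,t
def onz(n,px,z):
    K,R,t=cal(n);d=R.T@np.linalg.inv(K)@np.array([px[0],px[1],1.]);c=-R.T@t
    return c+d*(z-c[2])/d[2]
def proj(n,P):
    K,R,t=cal(n);q=(K@(R@np.atleast_2d(P).T+t[:,None]));return (q[:2]/q[2]).T
E
python3 - <<'E'
from h import *
snap('scene','s0.png');snap('top','t0.png')
print(env.get_obs(),env.nose_length)
for n in('scene','top'):
    K,R,t=cal(n);print(n,K.round(1).tolist(),'cam',(-R.T@t).round(0),'fwd',R[2].round(2))
    for th in('mallet','stand','rack','hook_seat','hook_tips','scraper','spatula','cutter','discs'):
        print(th,[(np.round(d['at']),round(d['p'],2)) for d in spotter.tip_of(n,th)[:2]],[(np.round(d['bbox']),round(d['p'],2)) for d in spotter.search_frame(n,th)[:1]])
E
```

```text
{'clock': 0.1, 'joint_pos': array([-1.52849666e+00,  5.28380428e-01,  1.43370636e+00,  1.01166747e-05,
        1.18137493e+00, -1.78491848e-01]), 'dq': array([ 0.0010493 , -0.00272027, -0.00090906, -0.00035039,  0.00158888,
        0.00026294]), 'joint_torque': array([ 2.46652889e-04, -4.40986204e+01, -1.77150857e+01,  6.33973069e-02,
        5.34130982e-02, -4.96750374e-05]), 'ee_pos': array([ 136.88737362, -609.22193216,  235.68657197]), 'eef_rot': array([-0.55154087,  0.44230323, -0.44143943,  0.55254118]), 'wrist_force': array([ 0.2945132 ,  0.15995044, -0.19309207]), 'wrist_torque': array([-0.04841463,  0.00253778, -0.01316778]), 'opening': 86.89593493040512} 14.0
scene [[435.6, 0.0, 318.4], [0.0, 435.6, 233.8], [0.0, 0.0, 1.0]] cam [1110.  166.  666.] fwd [-0.69 -0.25 -0.67]
mallet [(array([228., 194.]), 0.62)] [(array([208., 170., 244., 233.]), 0.9)]
stand [(array([238., 236.]), 0.78), (array([354., 237.]), 0.45)] [(array([190., 173., 273., 262.]), 0.95)]
rack [(array([343., 337.]), 0.58)] [(array([235., 204., 463., 395.]), 0.87)]
hook_seat [(array([355., 237.]), 0.95)] [(arra
[... 673 characters left out ...]
., 298.]), 0.92)] [(array([390., 256., 474., 336.]), 0.8)]
rack [(array([293., 211.]), 0.71), (array([290., 221.]), 0.61)] [(array([199., 173., 370., 254.]), 0.97)]
hook_seat [(array([288., 220.]), 0.89), (array([292., 215.]), 0.68)] [(array([201., 173., 370., 258.]), 0.78)]
hook_tips [(array([293., 244.]), 0.89)] [(array([205., 175., 371., 257.]), 0.79)]
scraper [(array([249., 223.]), 0.93)] [(array([243., 217., 269., 240.]), 0.6)]
spatula [(array([329., 217.]), 0.7), (array([332., 317.]), 0.67)] [(array([322., 203., 343., 229.]), 0.82)]
cutter [(array([331., 316.]), 0.5)] [(array([322., 300., 349., 307.]), 0.57)]
discs [(array([211., 306.]), 0.63)] [(array([192., 288., 225., 319.]), 0.92)]
```

View pics/s0.png

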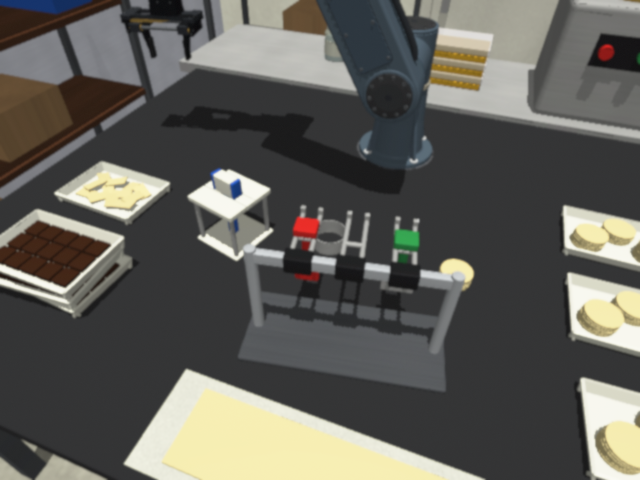

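View pics/t0.png

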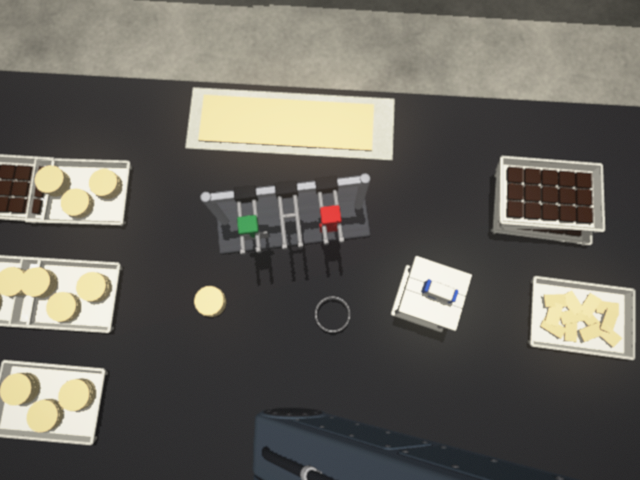

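```bash
python3 - <<'E'
import cv2
s=cv2.imread('pics/s0.png');t=cv2.imread('pics/t0.png')
cv2.imwrite('pics/s0c.png',cv2.resize(s[190:330,270:490],None,fx=3.6,fy=3.6,interpolation=cv2.INTER_CUBIC))
cv2.imwrite('pics/t0c.png',cv2.resize(t[165:345,185:485],None,fx=2.6,fy=2.6,interpolation=cv2.INTER_CUBIC))
from h import *
from scipy.spatial.transform import Rotation as R
print(R.from_quat(env.get_obs()['eef_rot']).as_matrix().round(3))
E
```

```text
[[ 0.219 -0.     0.976]
 [-0.976  0.     0.219]
 [-0.    -1.    -0.   ]]
```

View pics/s0c.png

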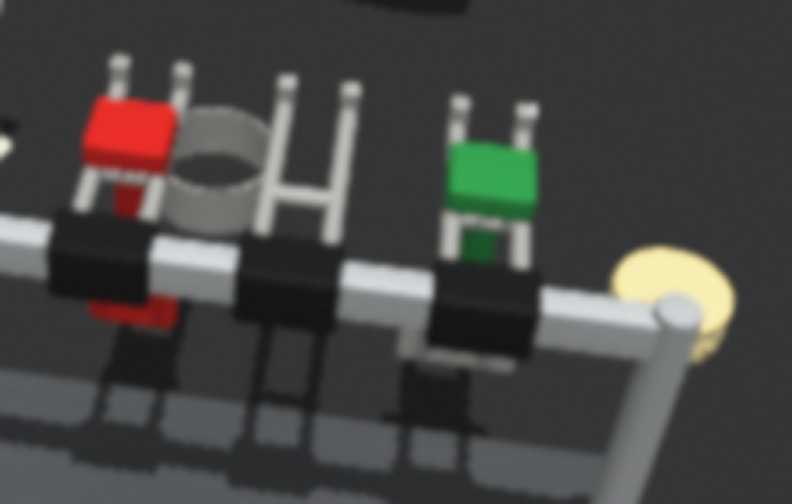

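View pics/t0c.png

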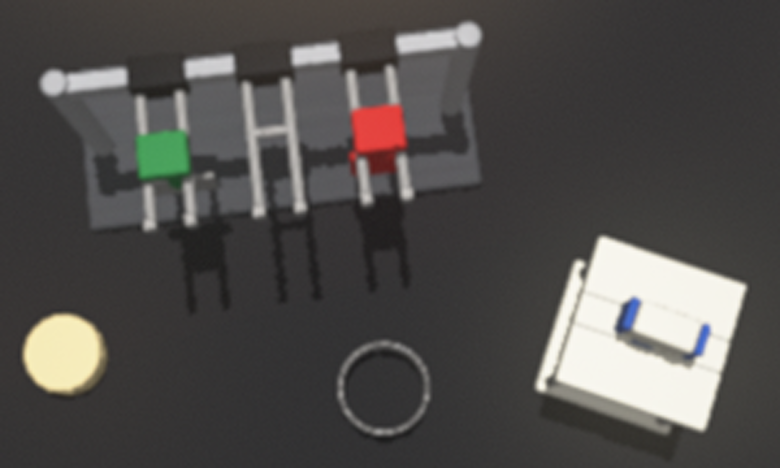

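```bash
python3 - <<'E'
import cv2
s=cv2.imread('pics/s0.png');t=cv2.imread('pics/t0.png')
def c(im,x0,y0,x1,y1,f,n): cv2.imwrite('pics/'+n,cv2.resize(im[y0:y1,x0:x1],None,fx=f,fy=f,interpolation=cv2.INTER_CUBIC))
c(t,385,250,485,325,8,'tm.png');c(s,180,160,280,235,8,'sm.png');c(t,230,180,350,260,6.6,'tr.png')
E
```

```text
(no output)
```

View pics/tm.png

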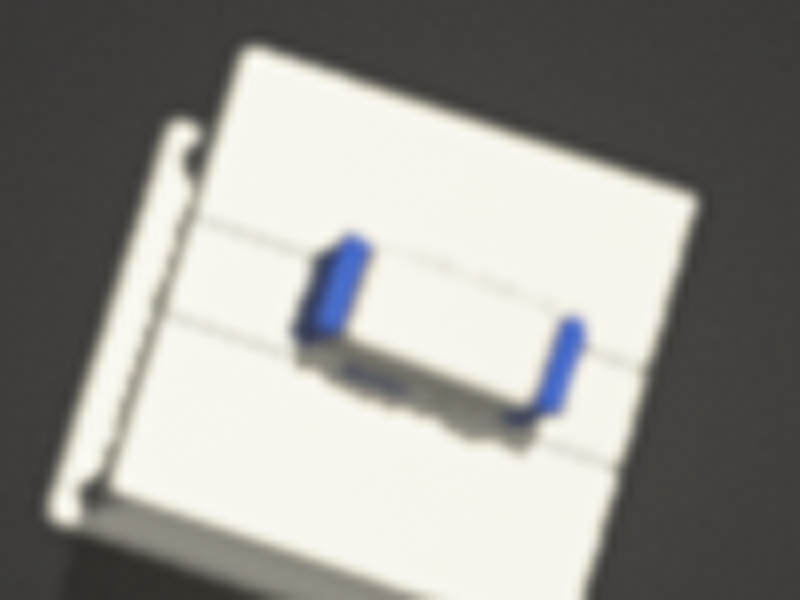

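View pics/sm.png

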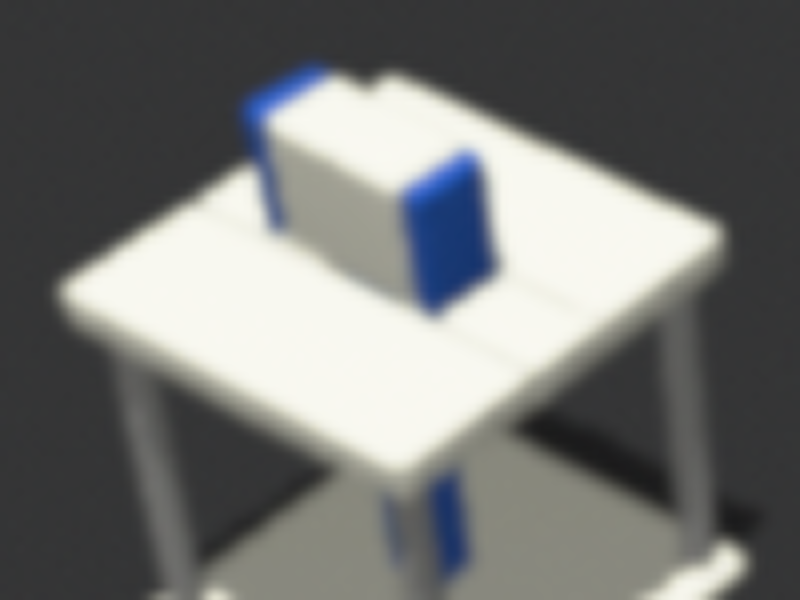

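View pics/tr.png

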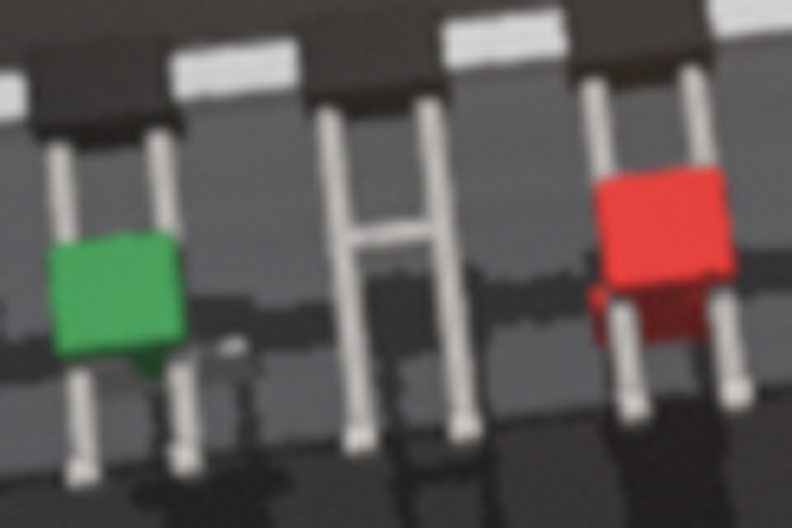

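```bash
cat > fit.py <<'E'
from h import *
from scipy.optimize import least_squares
def tr(P,x,y,a):
    c,s=np.cos(a),np.sin(a);P=np.array(P,float);return np.c_[x+c*P[:,0]-s*P[:,1],y+s*P[:,0]+c*P[:,1],P[:,2]]
T=lambda L,o,f:(np.array(L,float)-(f-1)/2)/f+np.array(o)
# mallet, top face corners z=160
top=T([(342,236),(585,320),(560,413),(318,334)],(385,250),8)
sc=T([(245,100),(325,68),(475,152),(405,195)],(180,160),8)
C=np.array([(13,32,160),(13,-32,160),(-13,-32,160),(-13,32,160)],float)
for nm,obs in(('top',[('top',top,C)]),('both',[('top',top,C),('scene',sc,C[[2,3,0,1]])]),('scene',[('scene',sc,C[[2,3,0,1]])])):
    r=least_squares(lambda p:np.concatenate([(proj(n,tr(c,*p))-o).ravel() for n,o,c in obs]),[430,-280,-.3])
    print('mallet',nm,r.x.round(3),np.abs(r.fun).max().round(2))
# alt: stand plate corners top view z=120
pl=T([(243,45),(700,195)],(385,250),8);print(onz('top',pl[0],120).round(1),onz('top',pl[1],120).round(1))
# rack
tt=T([(83,480),(186,466),(361,446),(465,432),(634,410),(738,396)],(230,180),6.6)  # outer tip-face tops approx
posts=T([(54,83),(469,35)],(185,165),2.6)
ss=T([(527,107),(459,99),(350,88),(287,79),(182,67),(120,60)],(270,190),3.6)
def pts(d,z=200): return np.array([(-115,y,z) for y in(95,65,15+d,-15+d,-65,-95)],float)
P=np.array([(0,156,202),(0,-156,202)],float)
def f(p,w):
    r=[]
    if 't' in w: r+=[(proj('top',tr(pts(p[3]),*p[:3]))-tt).ravel(),(proj('top',tr(P,*p[:3]))-posts).ravel()]
    if 's' in w: r+=[(proj('scene',tr(pts(p[3]),*p[:3]))-ss).ravel()]
    return np.concatenate(r)
for w in('t','s','ts'):
    r=least_squares(f,[560,30,.1,0],args=(w,),loss='soft_l1');print('rack',w,r.x.round(3),f(r.x,w).round(1))
    x=r.x
    print(' seat',tr([(-65,0,190),(-65,x[3],190),(-115,x[3],200)],*x[:3]).round(1).tolist())
for n in('top','scene'):
    print(n,[ (round(onz(n,d['at'],200)[0],1),round(onz(n,d['at'],200)[1],1)) for d in spotter.tip_of(n,'hook_tips')[:1]])
E
python3 fit.py
```

```text
mallet top [ 4.91024e+02 -2.55349e+02 -2.62000e-01] 1.06
mallet both [ 4.91468e+02 -2.56268e+02 -9.20000e-02] 22.16
mallet scene [ 491.914 -256.571    1.687] 11.19
[ 565.  -210.6  120. ] [ 533.3 -327.8  120. ]
rack t [ 6.66368e+02  5.83980e+01  1.84000e-01 -3.44000e-01] [-0.1 -0.5  0.1 -0.3 -0.  -0.4 -0.1 -0.2  0.3  0.   0.2  0.2 -0.3  0.8
 -0.1  0.5]
 seat [[602.5, 46.5, 190.0], [602.5, 46.2, 190.0], [553.4, 37.0, 200.0]]
rack s [ 6.69255e+02  5.99120e+01  1.87000e-01 -6.00000e-01] [-0.3  0.   0.3  0.1  0.2 -0.3 -0.1  0.1  0.   0.1 -0.1 -0. ]
 seat [[605.4, 47.8, 190.0], [605.5, 47.2, 190.0], [556.4, 37.9, 200.0]]
rack ts [ 6.67261e+02  5.86380e+01  1.83000e-01 -4.67000e-01] [-0.2 -1.  -0.1 -0.8 -0.1 -0.9 -0.2 -0.7  0.1 -0.4 -0.  -0.1 -0.3  0.3
 -0.2  0.1 -0.5 -0.7  0.2 -0.6  0.2 -1.2 -0.1 -0.8  0.1 -0.9 -0.  -1. ]
 seat [[603.3, 46.8, 190.0], [603.4, 46.4, 190.0], [554.3, 37.3, 200.0]]
top [(np.float64(557.3), np.float64(35.5))]
scene [(np.float64(559.2), np.float64(41.4))]
```

```bash
sed -i 's/C\[\[2,3,0,1\]\]/C[[1,2,3,0]]/g' fit.py; python3 fit.py|grep mallet
python3 - <<'E'
from h import *
from scipy.spatial.transform import Rotation as R
for z in (0,):
  print(np.round([onz('top',(331,315),35),onz('top',(209,301),30)],0))
E
```

```text
mallet top [ 4.91024e+02 -2.55349e+02 -2.62000e-01] 1.06
mallet both [ 4.91888e+02 -2.56165e+02 -3.12000e-01] 2.23
mallet scene [ 4.93176e+02 -2.56641e+02 -3.82000e-01] 1.36
[[438. -46.  35.]
 [452. 224.  30.]]
```

drive_tool(plan=[[-0.02, 0, 0.03, -5, 100], [-0.06, 0, 0.09, -10, 100], [-0.1, 0, 0.14, -18, 100], [-0.13, 0, 0.19, -25, 100], [-0.155, 0, 0.24, -33, 100], [-0.18, 0, 0.28, -40, 100], [-0.205, 0, 0.32, -48, 100], [-0.225, 0, 0.355, -55, 100], [-0.245, 0, 0.385, -60, 100], [-0.26, 0, 0.41, -62.2, 100], [-0.2676, 0, 0.4238, -62.2, 100], [-0.2676, 0, 0.4238, -62.2, 100], [-0.2676, 0, 0.4238, -62.2, 100], [-0.2676, 0, 0.4238, -62.2, 100]], newtons=40)

```text
clock: 3.5
ee_pos: [490.7, -257.2, 236.5]
eef_rot: [0.701, -0.094, 0.094, -0.701]
wrist_force: [-0.2, 0.3, 0.5]
opening: 87.0
```

```bash
python3 - <<'E'
from h import *
from scipy.spatial.transform import Rotation as R
snap('scene','s1.png',(150,110,310,230),5);snap('top','t1.png',(365,230,525,350),5)
o=env.get_obs();print(o['ee_pos'],R.from_quat(o['eef_rot']).as_matrix().round(3).tolist(),o['joint_pos'].round(2))
E
```

```text
[ 490.77098755 -257.28574714  236.51761099] [[0.965, -0.0, 0.264], [-0.264, -0.0, 0.965], [-0.0, -1.0, -0.0]] [-0.68  0.43  1.61 -0.    1.1  -0.42]
```

View pics/s1.png

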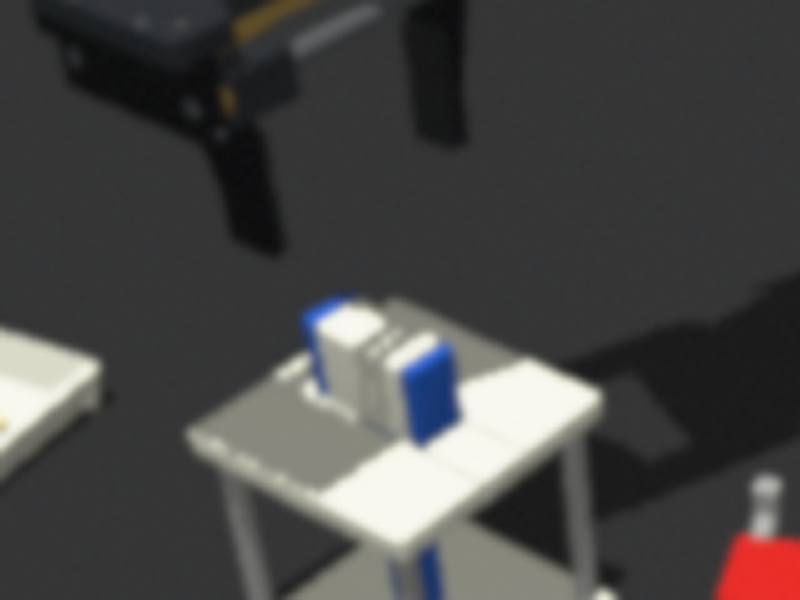

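View pics/t1.png

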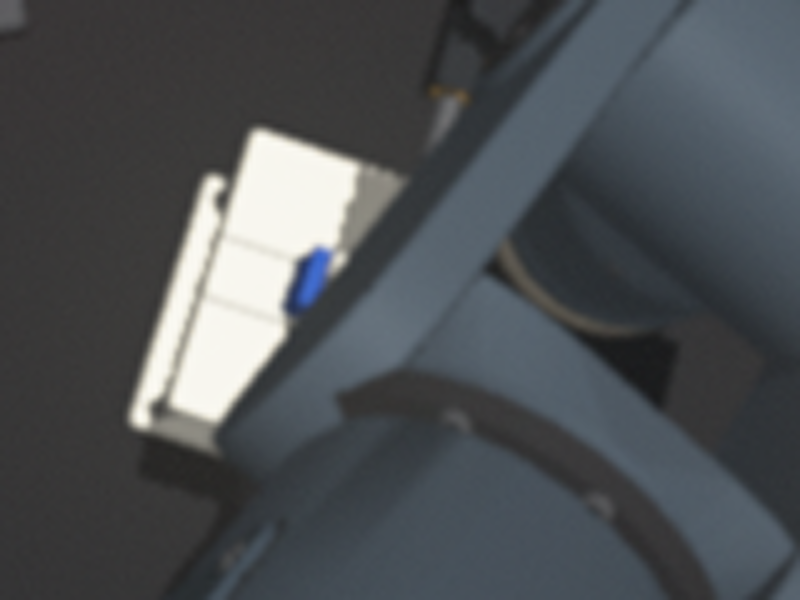

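drive_tool(plan=[[0, 0.03, 0, 0, 100], [0, 0.06, 0, 0, 100], [0, 0.08, 0, 0, 100], [0, 0.09, 0, 0, 100], [0, 0.094, 0, 0, 100], [0, 0.094, 0, 0, 100], [0, 0.094, 0, 0, 100]])

```text
clock: 4.3
ee_pos: [492.3, -256.6, 143.5]
eef_rot: [0.701, -0.093, 0.094, -0.701]
wrist_force: [-1.1, 0.5, -0.7]
opening: 86.9
```

```bash
python3 - <<'E'
from h import *
snap('scene','s2.png',(150,110,310,230),5)
o=env.get_obs();print(o['ee_pos'],o['wrist_force'])
E
```

```text
[ 492.41325468 -256.49495736  143.62739092] [-0.08800327  0.38570175 -0.39616855]
```

View pics/s2.png

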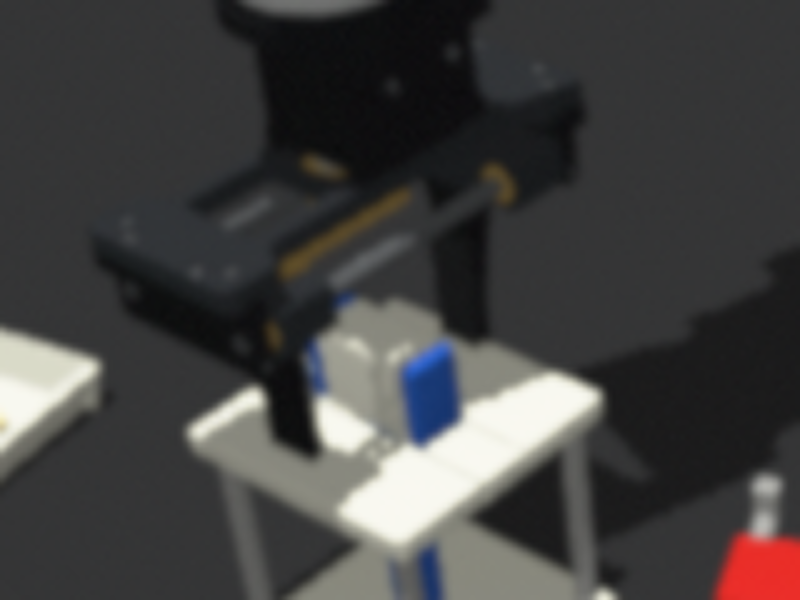

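drive_tool(plan=[[0, 0, 0, 0, 50], [0, 0, 0, 0, 30], [0, 0, 0, 0, 20], [0, 0, 0, 0, 10], [0, 0, 0, 0, 10], [0, 0, 0, 0, 10], [0, 0, 0, 0, 10], [0, 0, 0, 0, 10]], newtons=40)

```text
clock: 5.15
ee_pos: [491.8, -255.9, 142.5]
eef_rot: [-0.701, 0.093, -0.093, 0.701]
wrist_force: [-0.2, -0.7, -0.3]
opening: 30.8
```

drive_tool(plan=[[0, 0, 0, 0, 10], [0, 0, 0, 0, 10], [0, 0, 0, 0, 10], [0, 0, 0, 0, 10], [0, 0, 0, 0, 10]], newtons=40)

```text
clock: 5.65
ee_pos: [491.9, -256.0, 142.6]
eef_rot: [0.701, -0.093, 0.093, -0.701]
wrist_force: [0.4, -0.9, -0.8]
opening: 25.9
```

drive_tool(plan=[[0, -0.005, 0, 0, 10], [0, -0.02, 0, 0, 10], [0, -0.04, 0, 0, 10], [0, -0.06, 0, 0, 10], [0, -0.08, 0, 0, 10], [0, -0.1, 0, 0, 10], [0, -0.12, 0, 0, 10], [0, -0.135, 0, 0, 10], [0, -0.145, 0, 0, 10], [0, -0.15, 0, 0, 10], [0, -0.15, 0, 0, 10], [0, -0.15, 0, 0, 10], [0, -0.15, 0, 0, 10]], newtons=40)

```text
clock: 6.95
ee_pos: [491.3, -255.5, 291.6]
eef_rot: [-0.701, 0.094, -0.093, 0.701]
wrist_force: [0.2, -0.4, -1.7]
opening: 25.9
```

```bash
python3 - <<'E'
from h import *
snap('scene','s3.png',(150,60,390,240),3.3)
o=env.get_obs();print(o['ee_pos'],o['wrist_force'],o['wrist_torque'])
a=np.radians(-15.15);d=np.array([499.8-491.7,27.0+256.0]);ax=np.array([np.cos(a),np.sin(a)]);az=np.array([-np.sin(a),np.cos(a)])
print(d@ax,d@az)
E
```

```text
[ 491.40506835 -255.55554904  291.64681816] [-0.57806741  0.34666714 -2.20923943] [-0.04173236 -0.09419936  0.00257757]
-66.14270097821539 275.2812254900548
```

View pics/s3.png

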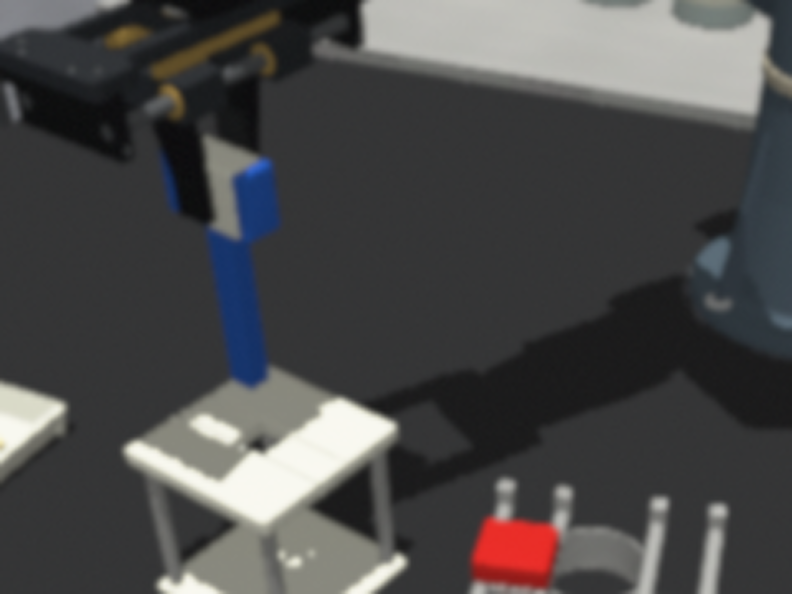

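drive_tool(plan=[[-0.003, 0, 0.012, -1, 10], [-0.008, 0, 0.035, -3, 10], [-0.015, 0, 0.06, -6, 10], [-0.021, 0, 0.09, -9, 10], [-0.029, 0, 0.12, -12, 10], [-0.036, 0, 0.15, -15, 10], [-0.043, 0, 0.18, -18, 10], [-0.05, 0, 0.21, -20, 10], [-0.057, 0, 0.235, -22, 10], [-0.062, 0, 0.255, -24, 10], [-0.065, 0, 0.268, -25, 10], [-0.0661, 0, 0.2753, -25.7, 10], [-0.0661, 0, 0.2753, -25.7, 10], [-0.0661, 0, 0.2753, -25.7, 10], [-0.0661, 0, 0.2753, -25.7, 10]])

```text
clock: 8.5
ee_pos: [500.1, 26.3, 292.5]
eef_rot: [0.704, 0.065, -0.065, -0.704]
wrist_force: [0.5, -0.8, -2.1]
opening: 26.0
```

drive_tool(plan=[[0, 0.01, 0, 0, 10], [0, 0.025, 0, 0, 10], [0, 0.04, 0, 0, 10], [0, 0.05, 0, 0, 10], [0, 0.058, 0, 0, 10], [0, 0.06, 0, 0, 10], [0, 0.06, 0, 0, 10], [0, 0.06, 0, 0, 10], [0, 0.06, 0, 0, 10]])

```text
clock: 9.4
ee_pos: [500.4, 27.1, 233.1]
eef_rot: [0.704, 0.066, -0.065, -0.704]
wrist_force: [-0.7, 0.2, -1.7]
opening: 26.0
```

```bash
python3 - <<'E'
from h import *
from scipy.spatial.transform import Rotation as R
snap('scene','s4.png',(260,150,440,285),4.4);snap('top','t4.png')
o=env.get_obs();print(o['clock'],o['ee_pos'],R.from_quat(o['eef_rot']).as_matrix().round(3).tolist(),o['wrist_force'],o['opening'])
E
```

```text
9.5 [500.27157184  27.10774654 233.0599484 ] [[0.983, 0.001, -0.183], [0.183, -0.0, 0.983], [0.001, -1.0, -0.0]] [-0.14527443 -0.1097798  -2.40162893] 25.8895465990059
```

View pics/s4.png

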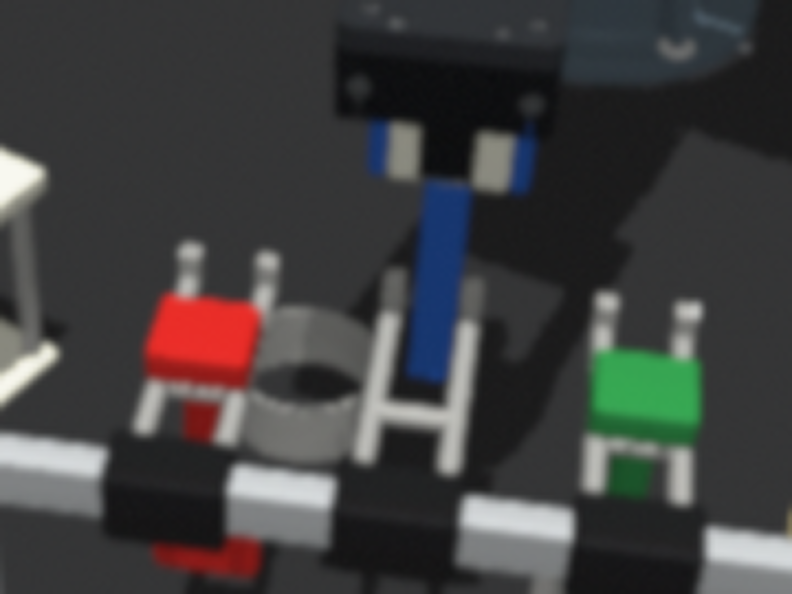

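View pics/t4.png

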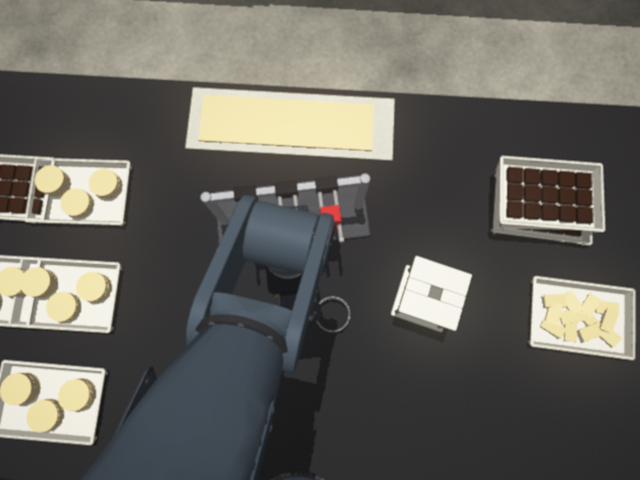

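```bash
cat > rel.py <<'E'
import sys
from h import *
from scipy.optimize import least_squares
def tr(P,x,y,a):
    c,s=np.cos(a),np.sin(a);P=np.array(P,float);return np.c_[x+c*P[:,0]-s*P[:,1],y+s*P[:,0]+c*P[:,1],P[:,2]]
im=cv2.imread('pics/'+sys.argv[1]);ox,oy,f=260,150,4.4
ra=np.array([669.255,59.912]);a=.187
x,y,z=map(float,sys.argv[2:5]) # mallet origin world
ed=[]
H=[(13,-32,0),(13,32,0),(13,32,40),(13,-32,40)];h=[(8,-9,0),(8,9,0),(8,9,-108),(8,-9,-108)]
for S,col in((H,(0,255,255)),(h,(0,255,0))):
    P=np.array(S,float);P[:,2]+=z
    q=(proj('scene',tr(P,x,y,.184))-[ox,oy])*f+(f-1)/2
    cv2.polylines(im,[q.round().astype(int)],True,col,1)
for s in(-1,1):
    P=[(-119,s*11-.6,200),(-57,s*11-.6,190),(-57,s*19-.6,190),(-119,s*19-.6,200)]
    q=(proj('scene',tr(P,*ra,a))-[ox,oy])*f+(f-1)/2
    cv2.polylines(im,[q.round().astype(int)],True,(255,0,255),1)
cv2.imwrite('pics/'+sys.argv[5],im)
E
python3 rel.py s4.png 500.3 27.1 211 s4o.png
```

```text
(no output)
```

View pics/s4o.png

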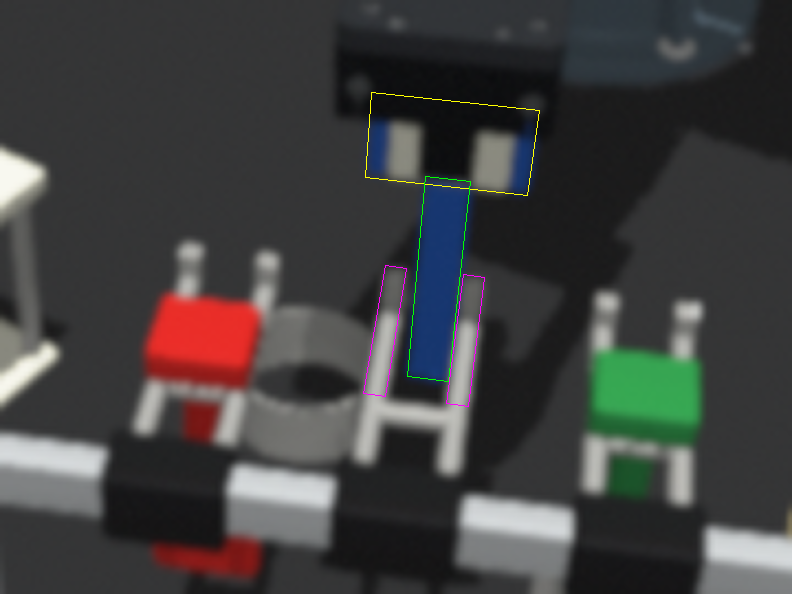

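drive_tool(plan=[[0.008, 0, 0, 0, 10], [0.02, 0, 0, 0, 10], [0.03, 0, 0, 0, 10], [0.036, 0, 0, 0, 10], [0.038, 0, 0, 0, 10], [0.038, 0, 0, 0, 10], [0.038, 0, 0, 0, 10], [0.038, 0, 0, 0, 10]])

```text
clock: 10.3
ee_pos: [536.8, 34.1, 232.5]
eef_rot: [-0.704, -0.065, 0.065, 0.704]
wrist_force: [-0.5, -0.4, -2.6]
opening: 26.0
```

```bash
python3 - <<'E'
from h import *
snap('scene','s5.png',(260,150,440,285),4.4)
o=env.get_obs();print(o['clock'],o['ee_pos'],o['wrist_force'],o['opening'])
E
python3 rel.py s5.png 537.6 34 211 s5o.png
```

```text
10.35 [536.87662499  34.07461004 232.51388325] [-0.40335049 -0.2622719  -1.17059919] 25.806837043671557
```

View pics/s5.png

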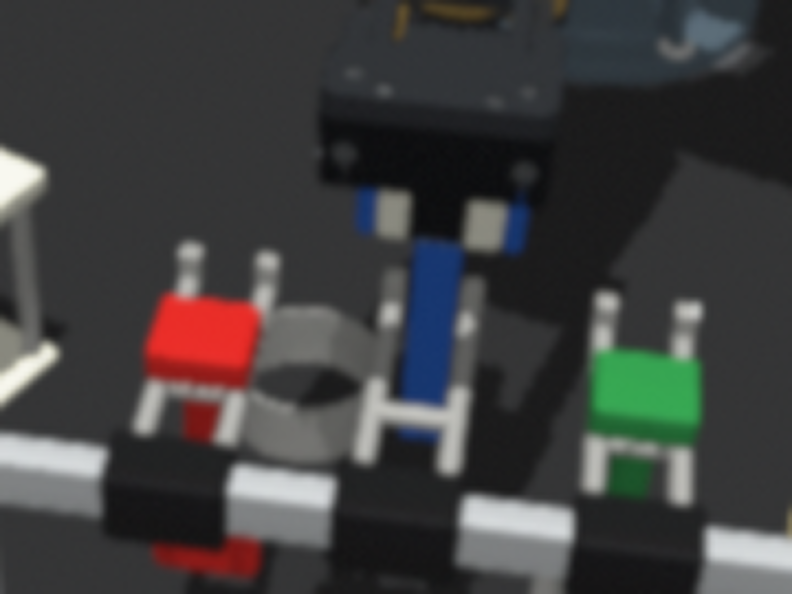

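```bash
python3 - <<'E'
import cv2
a=cv2.imread('pics/s5.png')[220:460,340:520];cv2.imwrite('pics/s5z.png',cv2.resize(a,None,fx=2.5,fy=2.5,interpolation=cv2.INTER_CUBIC))
E
```

```text
(no output)
```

View pics/s5z.png

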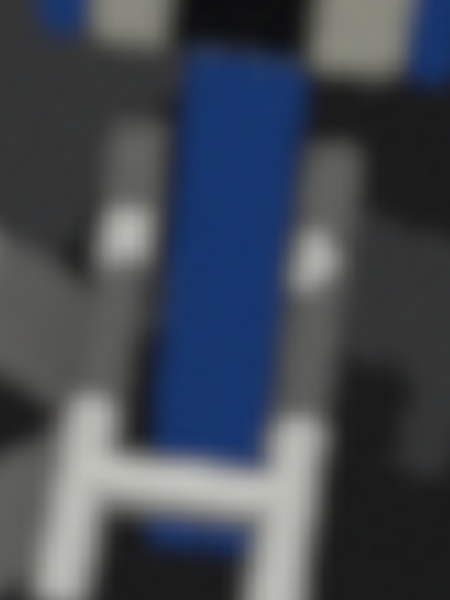

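View pics/s5o.png

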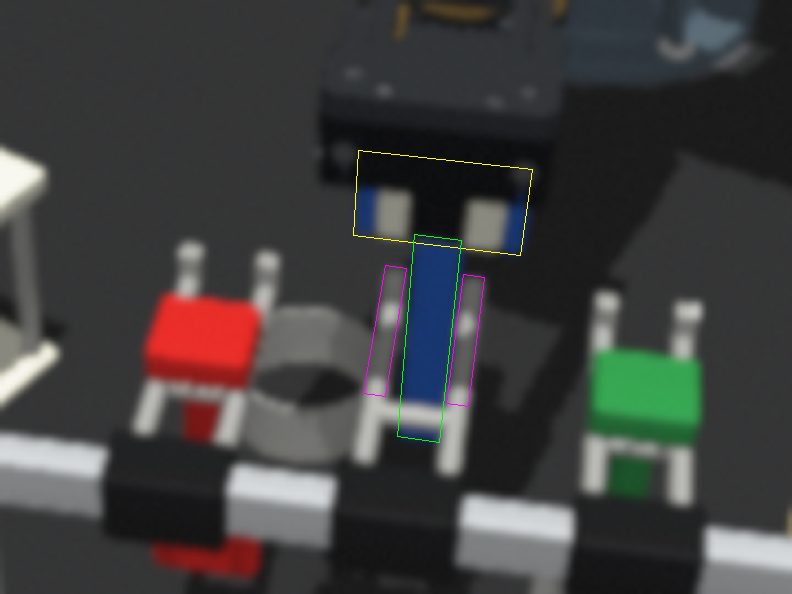

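drive_tool(plan=[[0.002, 0, 0, 0, 10], [0.004, 0, 0, 0, 10], [0.006, 0, 0, 0, 10], [0.008, 0, 0, 0, 10], [0.01, 0, 0, 0, 10], [0.01, 0, 0, 0, 10], [0.01, 0, 0, 0, 10]])

```text
clock: 11.05
ee_pos: [547.1, 35.9, 232.5]
eef_rot: [-0.704, -0.065, 0.065, 0.704]
wrist_force: [0.5, 0.0, -2.4]
opening: 25.5
```

drive_tool(plan=[[0.002, 0, 0, 0, 10], [0.004, 0, 0, 0, 10], [0.006, 0, 0, 0, 10], [0.006, 0, 0, 0, 10], [0.006, 0, 0, 0, 10]])

```text
clock: 11.55
ee_pos: [553.1, 37.0, 232.5]
eef_rot: [-0.704, -0.065, 0.065, 0.704]
wrist_force: [-0.3, 0.3, -2.2]
opening: 25.7
```

drive_tool(plan=[[0.002, 0, 0, 0, 10], [0.004, 0, 0, 0, 10], [0.007, 0, 0, 0, 10], [0.01, 0, 0, 0, 10], [0.013, 0, 0, 0, 10], [0.016, 0, 0, 0, 10], [0.016, 0, 0, 0, 10], [0.016, 0, 0, 0, 10]])

```text
clock: 12.35
ee_pos: [568.8, 40.0, 232.5]
eef_rot: [-0.704, -0.065, 0.065, 0.704]
wrist_force: [-0.3, -0.4, -1.9]
opening: 25.7
```

```bash
python3 - <<'E'
from h import *
snap('scene','s6.png',(260,150,440,285),4.4)
o=env.get_obs();print(o['clock'],o['ee_pos'],o['wrist_force'],o['opening'])
E
```

```text
12.4 [568.62830018  39.97370658 232.48078683] [ 0.44805905 -0.41397552 -1.63024299] 25.830288160069134
```

View pics/s6.png

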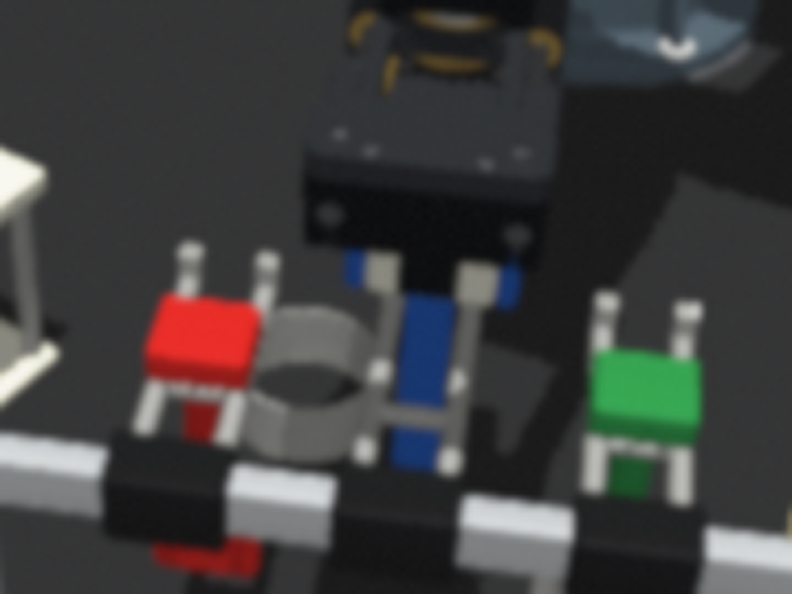

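drive_tool(plan=[[0.003, 0, 0, 0, 10], [0.006, 0, 0, 0, 10], [0.009, 0, 0, 0, 10], [0.012, 0, 0, 0, 10], [0.015, 0, 0, 0, 10], [0.018, 0, 0, 0, 10], [0.02, 0, 0, 0, 10], [0.02, 0, 0, 0, 10], [0.02, 0, 0, 0, 10]])

```text
clock: 13.3
ee_pos: [588.3, 43.6, 232.5]
eef_rot: [-0.704, -0.065, 0.065, 0.704]
wrist_force: [0.1, 0.0, -1.9]
opening: 25.7
```

drive_tool(plan=[[0, 0.003, 0, 0, 10], [0, 0.006, 0, 0, 10], [0, 0.009, 0, 0, 10], [0, 0.012, 0, 0, 10], [0, 0.014, 0, 0, 10], [0, 0.016, 0, 0, 10], [0, 0.016, 0, 0, 10], [0, 0.016, 0, 0, 10]])

```text
clock: 14.1
ee_pos: [588.5, 43.6, 216.5]
eef_rot: [0.704, 0.065, -0.065, -0.704]
wrist_force: [0.1, -0.2, -2.6]
opening: 25.9
```

drive_tool(plan=[[0, 0.0005, 0, 0, 10], [0, 0.001, 0, 0, 10], [0, 0.0015, 0, 0, 10], [0, 0.002, 0, 0, 10], [0, 0.002, 0, 0, 10]])

```text
clock: 14.6
ee_pos: [588.4, 43.6, 214.5]
eef_rot: [-0.704, -0.065, 0.065, 0.704]
wrist_force: [-0.5, -0.1, -2.1]
opening: 25.6
```

drive_tool(plan=[[0, 0.0005, 0, 0, 10], [0, 0.001, 0, 0, 10], [0, 0.001, 0, 0, 10], [0, 0.001, 0, 0, 10]])

```text
clock: 15.0
ee_pos: [588.4, 43.6, 213.5]
eef_rot: [-0.704, -0.065, 0.065, 0.704]
wrist_force: [0.5, -0.4, -2.7]
opening: 25.8
```

drive_tool(plan=[[0, 0.0005, 0, 0, 10], [0, 0.001, 0, 0, 10], [0, 0.001, 0, 0, 10]])

```text
clock: 15.3
ee_pos: [588.4, 43.6, 212.6]
eef_rot: [0.704, 0.065, -0.065, -0.704]
wrist_force: [0.2, -0.3, -2.7]
opening: 26.0
```

drive_tool(plan=[[0, 0.0005, 0, 0, 10], [0, 0.0005, 0, 0, 10], [0, 0.0005, 0, 0, 10]])

```text
clock: 15.6
ee_pos: [588.5, 43.6, 212.5]
eef_rot: [0.704, 0.065, -0.065, -0.704]
wrist_force: [-0.8, -0.5, 1.7]
opening: 25.9
```

drive_tool(plan=[[0, 0, 0, 0, 10], [0, 0, 0, 0, 10], [0.0015, 0, 0, 0, 10], [0.003, 0, 0, 0, 10], [0.0045, 0, 0, 0, 10], [0.006, 0, 0, 0, 10], [0.0075, 0, 0, 0, 10], [0.009, 0, 0, 0, 10], [0.01, 0, 0, 0, 10], [0.01, 0, 0, 0, 10]])

```text
clock: 16.6
ee_pos: [597.5, 45.3, 212.4]
eef_rot: [0.704, 0.064, -0.066, -0.704]
wrist_force: [-3.4, -0.3, 5.2]
opening: 25.4
```

drive_tool(plan=[[0.0005, 0, 0, 0, 10], [0.001, 0, 0, 0, 10], [0.0015, 0, 0, 0, 10], [0.002, 0, 0, 0, 10], [0.002, 0, 0, 0, 10]])

```text
clock: 17.1
ee_pos: [599.3, 45.6, 212.4]
eef_rot: [0.704, 0.064, -0.066, -0.704]
wrist_force: [-3.4, -0.8, 5.1]
opening: 25.8
```

drive_tool(plan=[[0.0005, 0, 0, 0, 10], [0.001, 0, 0, 0, 10], [0.001, 0, 0, 0, 10]])

```text
clock: 17.4
ee_pos: [600.3, 45.8, 212.4]
eef_rot: [0.704, 0.064, -0.066, -0.704]
wrist_force: [-4.4, -0.4, 5.2]
opening: 26.1
```

drive_tool(plan=[[0, -0.0003, 0, 0, 10], [0.0005, -0.0003, 0, 0, 10], [0.001, -0.0003, 0, 0, 10], [0.001, -0.0003, 0, 0, 10]])

```text
clock: 17.8
ee_pos: [602.1, 46.1, 212.5]
eef_rot: [0.704, 0.065, -0.065, -0.704]
wrist_force: [-3.3, -0.5, 4.7]
opening: 25.5
```

drive_tool(plan=[[0.0005, 0, 0, 0, 10], [0.001, 0, 0, 0, 10], [0.001, 0, 0, 0, 10]])

```text
clock: 18.1
ee_pos: [603.2, 46.4, 212.4]
eef_rot: [0.704, 0.065, -0.065, -0.704]
wrist_force: [-4.1, 0.2, 5.2]
opening: 25.5
```

drive_tool(plan=[[0.0005, 0, 0, 0, 10], [0.001, 0, 0, 0, 10], [0.001, 0, 0, 0, 10]])

```text
clock: 18.4
ee_pos: [604.2, 46.5, 212.4]
eef_rot: [0.704, 0.065, -0.065, -0.704]
wrist_force: [-4.2, -0.9, 5.6]
opening: 25.7
```

drive_tool(plan=[[0, -0.0003, 0, 0, 10], [0.0005, -0.0003, 0, 0, 10], [0.0005, -0.0003, 0, 0, 10]])

```text
clock: 18.7
ee_pos: [604.9, 46.7, 212.5]
eef_rot: [-0.704, -0.065, 0.065, 0.704]
wrist_force: [-2.1, 0.4, 2.6]
opening: 25.5
```

drive_tool(plan=[[0.0005, 0, 0, 0, 10], [0.0005, 0, 0, 0, 10]])

```text
clock: 18.9
ee_pos: [605.4, 46.8, 212.5]
eef_rot: [-0.704, -0.065, 0.065, 0.704]
wrist_force: [-1.5, -0.4, 2.1]
opening: 25.8
```

drive_tool(plan=[[0.0005, 0, 0, 0, 10], [0.0005, 0, 0, 0, 10]])

```text
clock: 19.1
ee_pos: [605.9, 46.9, 212.5]
eef_rot: [-0.704, -0.065, 0.065, 0.704]
wrist_force: [-1.3, -0.2, 1.8]
opening: 26.0
```

drive_tool(plan=[[0.0005, 0, 0, 0, 10], [0.0005, 0, 0, 0, 10]])

```text
clock: 19.3
ee_pos: [606.0, 46.9, 212.5]
eef_rot: [-0.704, -0.065, 0.065, 0.704]
wrist_force: [-1.5, -0.3, 1.1]
opening: 25.5
```

drive_tool(plan=[[0.0005, 0, 0, 0, 10], [0.0005, 0, 0, 0, 10]])

```text
clock: 19.5
ee_pos: [606.1, 46.9, 212.5]
eef_rot: [0.704, 0.065, -0.066, -0.704]
wrist_force: [-2.8, -0.1, 1.6]
opening: 25.7
```

```bash
python3 - <<'E'
from h import *
snap('scene','s7.png',(260,150,440,285),4.4)
o=env.get_obs();print(o['clock'],o['ee_pos'],o['wrist_force'],o['opening'])
E
```

```text
19.55 [606.13210445  46.93559643 212.51230064] [-3.00471717 -0.88486812  1.72722107] 25.909387496212474
```

View pics/s7.png

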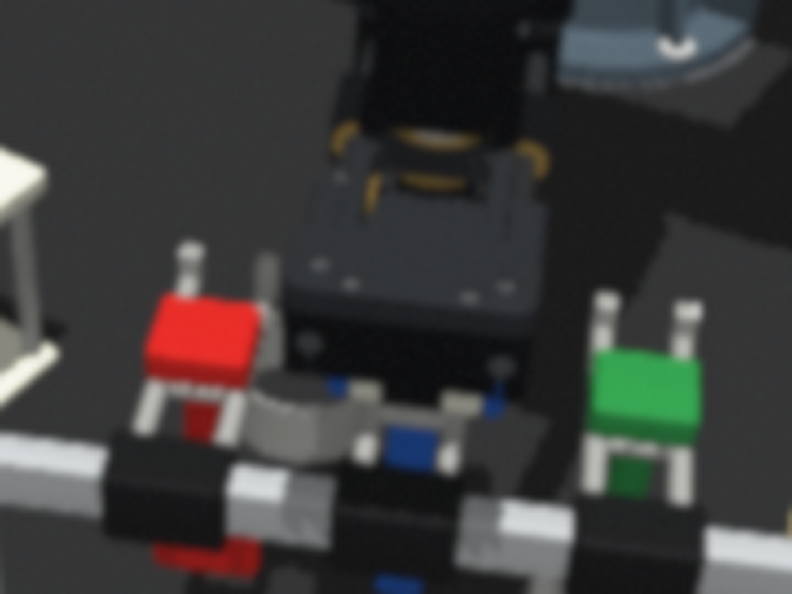

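drive_tool(plan=[[0.0005, 0, 0, 0, 10], [0.001, 0, 0, 0, 10], [0.001, 0, 0, 0, 10]])

```text
clock: 19.85
ee_pos: [606.3, 46.9, 212.5]
eef_rot: [0.704, 0.064, -0.066, -0.704]
wrist_force: [-5.9, -1.7, 3.5]
opening: 25.9
```

drive_tool(plan=[[-0.001, 0, 0, 0, 10], [-0.001, 0, 0, 0, 10], [-0.001, 0, 0, 0, 34], [-0.001, 0, 0, 0, 38], [-0.001, 0, 0, 0, 42], [-0.001, 0, 0, 0, 44], [-0.001, 0, 0, 0, 44], [-0.001, 0, 0, 0, 44], [-0.001, 0, 0, 0, 44]])

```text
clock: 20.75
ee_pos: [606.8, 47.0, 212.7]
eef_rot: [-0.704, -0.065, 0.065, 0.704]
wrist_force: [-0.1, 0.1, 0.6]
opening: 38.2
```

```bash
python3 - <<'E'
from h import *
snap('scene','s8.png',(260,150,440,285),4.4)
o=env.get_obs();print(o['clock'],o['ee_pos'],o['wrist_force'],o['opening'])
E
```

```text
20.8 [606.72593228  47.0284512  212.65534616] [-0.04425275 -0.00400761  0.11602303] 38.33880317491535
```

View pics/s8.png

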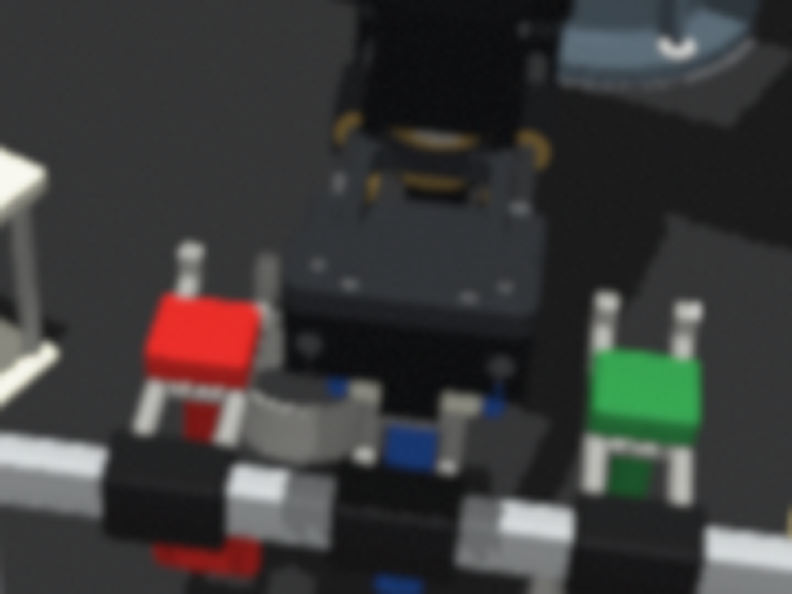

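drive_tool(plan=[[0, -0.003, 0, 0, 44], [0, -0.006, 0, 0, 44], [0, -0.012, 0, 0, 44], [0, -0.02, 0, 0, 44], [0, -0.035, 0, 0, 44], [0, -0.05, 0, 0, 44], [0, -0.07, 0, 0, 44], [0, -0.09, 0, 0, 44], [0, -0.1, 0, 0, 44], [0, -0.1, 0, 0, 44]])

```text
clock: 21.8
ee_pos: [607.6, 46.9, 314.8]
eef_rot: [0.704, 0.067, -0.063, -0.704]
wrist_force: [0.2, -0.3, -0.3]
opening: 38.2
```

drive_tool(plan=[[-0.03, 0, 0, 0, 44], [-0.07, 0, 0, 0, 44], [-0.11, 0, 0, 0, 44], [-0.14, 0, 0, 0, 44], [-0.15, 0, 0, 0, 44], [-0.15, 0, 0, 0, 44], [-0.15, 0, 0, 0, 44]])

```text
clock: 22.5
ee_pos: [460.5, 19.4, 312.7]
eef_rot: [0.704, 0.066, -0.064, -0.704]
wrist_force: [-0.2, 0.7, -0.4]
opening: 38.1
```

```bash
python3 - <<'E'
from h import *
snap('scene','s9.png',(260,150,440,285),4.4);snap('top','t9.png',(185,165,485,345),2.6)
o=env.get_obs();print(o['clock'],o['ee_pos'],o['wrist_force'],o['opening'])
E
```

```text
22.6 [460.78837095  19.43293291 312.63244837] [-0.32663972 -0.09289273  0.05484333] 38.19270754931761
```

View pics/s9.png

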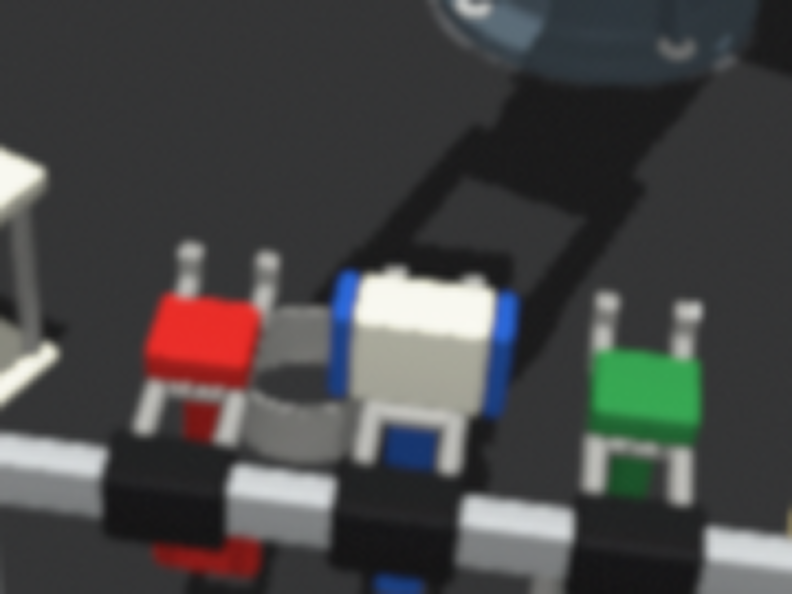

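View pics/t9.png

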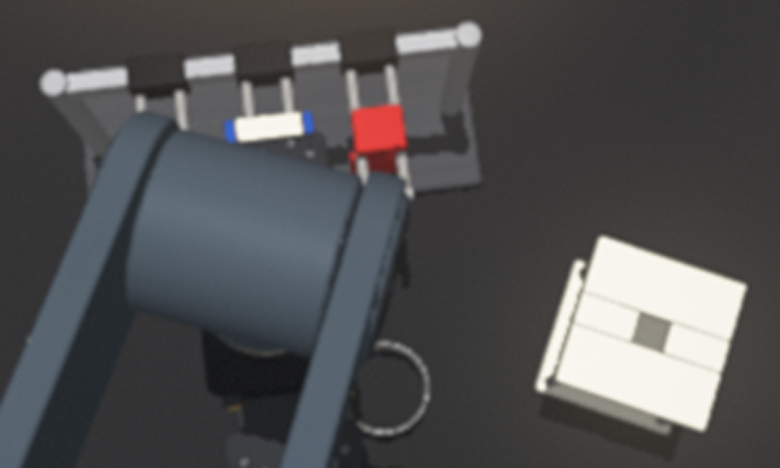

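```bash
python3 - <<'E'
from h import *
def rk(p):
    d=p[:2]-[669.255,59.912];c,s=np.cos(.187),np.sin(.187);return np.round([c*d[0]+s*d[1],-s*d[0]+c*d[1]],1)
T=lambda p:(np.array(p)-1.7)/4.4+[260,150]
for p in [(333,394),(500,414)]: print('front-bottom',rk(onz('scene',T(p),190)))
for p in [(340,272),(518,296),(334,328),(514,345)]: print('top corners',rk(onz('scene',T(p),230)))
E
```

```text
front-bottom [-54.4 -30.4]
front-bottom [-54.8  30.3]
top corners [-75.6 -32.4]
top corners [-73.8  31.3]
top corners [-45.  -30.3]
top corners [-47.4  31.7]
```

```bash
python3 -c "
from h import *
print(finish_job())"
```

```text
the job is handed in; nothing more can be done
None
```

The mallet is hanging on the middle double hook with its handle between the prongs. I slid it back against the stop bar, let it go, and handed the job in about 22.6 s into the run.

- **Finding the hook:** I fitted the rack and mallet positions from both cameras. The middle hook came out almost central, about 0.5 mm off. The handle went between the prongs with no side force that stood out from the noise.
- **Contact forces:** The head touched down on the prongs with about 4 N. During the slide the wrist force never went over about 7 N, well under the 25 N limit. At the stop bar the tool stopped moving, at x of about 606 mm, and the push-back rose to about 6 N.
- **Final checks:** After release the wrist force read about zero. The last pictures show the mallet upright, level and parallel to the rail. The scraper, spatula and ring cutter look unmoved. The arm hid the discs in those last pictures, but it stayed well away from them throughout.
- **Where the checks disagreed:**
    - The two cameras differ by about 3 mm on how far away the rack is.
    - My last picture measurement of how far back the mallet sits was only good to a few mm. It gave about -61 to -68 mm, and home is -65 mm.
    - Because of that I relied on the firm stop felt at the bar, which is within 1 mm of what the scene camera predicted.

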